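# Tighten the food press to its clutch click and start the timer

## Robot

A 6-joint arm with a two-finger parallel gripper is mounted at the origin on the work surface. World frame = base frame: x ahead of the robot, y to its left, z up, the work surface at z = 0. Lengths are in mm, angles in rad, forces in N, time in s.
With the tool pointing down it reaches from about 350 to 975 mm from the base axis. Payload 7.1 kg.
Tool frame: the origin (TCP) lies at the very end of the fingers, on their centre line; the grasp point (between the pads) lies 19 mm behind it; z points along the fingers, y is the direction in which the jaws open and shut (so a half turn about z gives the same grasp; the last joint's range is limited). The gripper opens to 88 mm and grips with 3 to 60 N. Pads are 20 mm wide; open, the fingers measure 115 mm over their backs; the gripper's body (75 mm by 178 mm) begins 61 mm behind the grasp point.
Start: joints at [1.246, 0.423, 1.63, -0, 1.089, -0.019], TCP at [188.128, 595.997, 222.675] pointing down, gripper open.
Joint ranges: [-3, 3], [-0.9, 2.11], [0.09, 2.58], [-1.31, 4.45], [0.11, 2.69], [-2.54, 2.54]. Speed limits (rad/s): [2.39, 2.39, 3.01, 3.14, 3.14, 3.14].

## Interface

Orientations are given as a rotation vector (axis times angle).
In Python, from workcell import monitor, vision, order, find_in, regions_of, place_of gives the robot as it stands. The module is installed in compiled form; this text tells all that it offers.
- The arm moves only by the tool carry_out, never from a script. Its argument "targets" is a list of rows, each a list of 3 entries, a list of its own where there are three numbers: the turn, a rotation vector about the world's x, y, z in degrees, then the shift along the world's x, y, z in mm, then the finger opening in mm, from 0 to 87.8. In form: [[[rx, ry, rz], [x, y, z], hand], ...]. A call has 1 to 10 rows; each row is the pose to reach, as a shift and turn from the pose commanded when the call began; what a row does not reach only later rows make up. A row lasts 1/12 s, in which the tool goes at most 41.7 mm and 7.16 degrees, less where a joint would pass 70% of its speed; a pose out of reach is approached as far as the arm can. A call with a gripper value outside its range is refused whole. The fingers move at their own pace and stop on an object; the grip force is fixed at half the most. Time passes only in rows, so rows that repeat a pose let the fingers close. It gives the time, the measured TCP pose, the force and the opening at its end, in the units of the state.
- monitor.get_obs(): the state, without advancing time (a new reading comes with each control period).
- vision.get_image(name): name is "scene" or "side" or "wrist"; returns the picture (420x560x3 uint8, red, green, blue); there is no depth.
- vision.camera_model(name): a dict with "K" (3x3 intrinsics, pixels), "rvec" (rotation vector, rad) and "tvec" (3), from world to camera coordinates, as OpenCV has them. Camera axes: x right, y down, z forward; pixel columns grow to the right and rows downward; lengths in mm; the calibration is good to about 2 mm. The wrist camera is an equidistant fisheye: a pixel r from the principal point sees the ray r / f radians off the axis. A picture is of the moment at which its call begins: read the wrist's pose just before it. camera_model takes no time and is no camera call; for the wrist camera it gives the pose at the moment of the call.
- order.close_job(): hands the job in, once; it reports no verdict.
Trained networks look in the newest picture that a camera, given by its name, has taken for a name from the list of things; names that differ only in an ending like _2 or _b are one class to them, and where a whole thing is asked for, a point or a joint stands for the part that bears it (a point fixed in the world has none). Each returns a list of dicts, best first, with "confidence" (0 to 1); they miss things now and then, are a little off and sometimes report something else, mostly with a low value. They report only what shows in the picture. A call takes as long as a camera call.
- find_in(query, camera): "point" ([x, y, z] in mm, in the coordinates of the camera as it stood for that picture, good to about 4 mm: the middle of the surface that is visible of it).
- regions_of(query, camera): "mask" (420x560 bool, what is visible of it).
- place_of(query, camera): "point" ([x, y, z] in mm, in the coordinates of the camera as it stood for that picture, good to about 4 mm: a listed point, or the origin of a listed thing).
The state is a dict: "t": time; "qpos": joint angles; "qvel": joint speeds; "joint_torque": joint torques, N m; "ee_pos": TCP position; "orientation": TCP orientation; "ft_force": force on the tool from outside, world axes, zero at the start; "moment": the same for the moment, N m; "width": finger opening in mm.
Only numpy, scipy, OpenCV 4.12 (cv2) and the standard library are available. Lean on these libraries where they do the work, as an engineer would, in place of code of your own. Each camera call takes 0.05 s, during which the arm holds its last target.

## Task

Tighten the screw press by turning its three-armed wheel clockwise (seen from above) until the foot bears on the white block and the wheel's slip clutch clicks once or twice, and stop there. Then start the press timer: push the round key right down and let it up, then push the long bar key right down and let it up; press one key at a time, press none before the clutch has clicked, leave the square key alone, and do not disturb the things standing around.

Things in the scene. Friction and masses are not known exactly. Their poses are not given: they have to be found in the camera images.
- press: Fixed steel screw press. Origin: centre of the underside of its 150 x 210 x 12 mm base; y along the bridge, z up. Two 18 mm posts at y = +-88 mm carry the bridge bar (42 mm in x, 210 mm in y, top 168 mm above the table; dark end nuts reach 176 mm). A ridged collar, 48 mm across, turns on it under the wheel. Between the posts stands a mould, 115 x 130 mm, rim at 87 mm.
- wheel_mid (a point): Wheel axis at mid height of its arms, 209 mm above the table. Black hub 44 mm across, top 15 mm higher. Three arms 120 degrees apart, 13 mm wide, 22 mm tall, reaching 72 mm from the axis; x points along one arm, z up. Free air between the arms and for 28 mm under them: a shut gripper can go down in a gap and push an arm round, 45 to 55 mm from the axis. The wheel does not rise or sink.
- wheel (a joint): Clutch slip: turn of the wheel relative to the collar, rad, clockwise from above positive; 0 at first, one click each 0.52 (rests a little short of that). Till the foot is tight wheel and collar run together with about 1 N of drag at an arm, 50 mm out. Then the collar stands and the push rises to 5 to 9 N over a quarter radian and suddenly drops: a click. Anticlockwise loosens.
- foot_tip (a point): Centre of the underside of the dark 48 mm disc (the foot) on the press spindle under the bridge. It goes straight down 4 mm per radian as the wheel is turned clockwise from above; 2.2 to 5.3 rad of turn bring it tight on the block.
- block_top (a point): Centre of the top face of the fixed white pressing block (100 x 115 mm) that sticks up out of the mould under the foot; z up. Its height differs from time to time; 9 to 21 mm below the foot at the start. Tight means the foot rests on it (gap under 2.5 mm).
- round_key_top (a point): Centre of the top of the round grey key, 28 mm across, about 52 mm above the table, 13 mm proud of its black 44 x 42 mm plate on the timer pod. The pod is a fixed grey box 105 x 190 x 34 mm; its three keys stand in one row, 54 mm apart, in any order. Site axes: y along the row, x across it (towards the blank black display on the far side), z up.
- square_key_top (a point): Centre of the top of the square grey key, 26 x 26 mm; otherwise like the round one.
- bar_key_top (a point): Centre of the top of the long bar grey key, 36 mm (x) by 12 mm (y, along the row); otherwise like the round one.
- round_key (a joint): How far the round key is pushed down, m: 0 up, 0.006 fully down; its spring needs about 1.4 N to start and 4 N when fully down, and it springs back by itself.
- square_key (a joint): How far the square key is pushed down, m: 0 up, 0.006 fully down; its spring needs about 1.4 N to start and 4 N when fully down, and it springs back by itself.
- bar_key (a joint): How far the bar key is pushed down, m: 0 up, 0.006 fully down; its spring needs about 1.4 N to start and 4 N when fully down, and it springs back by itself.
- spice_jar: Small jar with a black cap, 48 mm across, 100 mm tall; loose bystander, leave it. Origin: centre of its underside.
- squat_jar: Squat glass jar with a steel lid, 60 mm across, 55 mm tall; loose bystander, leave it. Origin: centre of its underside.
- oil_bottle: Bottle with a white cap, 64 mm across, 190 mm tall; loose bystander, leave it. Origin: centre of its underside.
- tin: Food can, 74 mm across, 105 mm tall; loose bystander, leave it. Origin: centre of its underside.
- bowl: Open steel bowl, 170 mm across, 60 mm tall; loose bystander, leave it. Origin: centre of its underside.
- measure: Metal measuring mug with a side handle, 90 mm across without the handle, 100 mm tall; loose bystander, leave it. Origin: centre of its underside.
- ladle: Steel spoon lying flat, 220 mm long, up to about 45 mm wide and under 30 mm high; loose bystander, leave it. Origin: half-way along it, on its underside.

How it is judged:
By the outcome, as a careful person would: the job done as asked, in the order asked, and still so for the second after the job is handed in, with the robot touching nothing.
It also fails if it takes over 67 s, if anything falls off the work surface, if the arm or the gripper's body presses on something with over 40 N, if the wrist force passes 120 N, or if a joint passes its speed limit or range.

## Working session

There is one attempt and no reset: what is moved stays moved. The work goes in short steps, Python scripts to look and compute and a tool call to move; the robot and the scene stay as the last step left them, time stands still between calls to the robot, and variables do not carry over. Pictures are saved under pics/ and viewed, and the job is handed in when it is done.

Besides the shell and the picture viewer there is one more tool, called after ">>>" as name([rows], argument=value, ...), one row to a line, values as JSON. carry_out: Moves the arm, as the interface text tells. Its arguments: {"type":"object","properties":{"targets":{"type":"array","items":{"type":"array"}}},"required":["targets"]}

```bash
mkdir -p pics
cat > h.py <<'E'
import numpy as np, cv2
from workcell import monitor, vision, order, find_in, regions_of, place_of
def w(name,p):
    m=vision.camera_model(name); R=cv2.Rodrigues(np.array(m["rvec"],float))[0]
    return R.T@(np.array(p,float)-np.array(m["tvec"],float).ravel())
def pix(name,P):
    m=vision.camera_model(name)
    return cv2.projectPoints(np.array(P,float).reshape(-1,1,3),np.array(m["rvec"],float),np.array(m["tvec"],float),np.array(m["K"],float),None)[0].reshape(-1,2)
def ray(name,uv,z):
    m=vision.camera_model(name); R=cv2.Rodrigues(np.array(m["rvec"],float))[0];t=np.array(m["tvec"],float).ravel()
    d=R.T@np.linalg.inv(np.array(m["K"]))@np.array([uv[0],uv[1],1.]); c=-R.T@t
    return c+d*(z-c[2])/d[2]
def save(name,fn):
    im=vision.get_image(name); cv2.imwrite("pics/"+fn,im[:,:,::-1]); return im
E
python3 - <<'E'
from h import *
o=monitor.get_obs(); print(o)
for c in("scene","side","wrist"):
    save(c,c+"0.png")
for c in("scene","side"):
    for q in["press","wheel_mid","foot_tip","block_top","round_key_top","square_key_top","bar_key_top","spice_jar","squat_jar","oil_bottle","tin","bowl","measure","ladle"]:
        r=place_of(q,c)
        print(c,q,[(np.round(w(c,a["point"])).tolist(),round(a["confidence"],2)) for a in r[:2]])
print(monitor.get_obs()["t"])
E
```

```text
{'t': 0.0, 'qpos': array([ 1.24601604e+00,  4.23804131e-01,  1.63066071e+00,  9.00014444e-07,
        1.08860626e+00, -1.89955423e-02]), 'qvel': array([-9.66732304e-04,  1.50698839e-05,  2.61476057e-04, -6.86227407e-04,
        2.93117333e-04,  4.41799091e-04]), 'joint_torque': array([-1.46729062e-04, -5.44632018e+01, -2.73666376e+01,  6.43660733e-02,
        2.28029781e-02, -1.28724014e-04]), 'ee_pos': array([187.95107014, 595.50316047, 221.93612458]), 'orientation': array([-4.78418276e-01, -3.10469344e+00,  2.28773064e-03]), 'ft_force': array([-0.40939791,  0.6182671 ,  0.30167221]), 'moment': array([0.00111696, 0.0349889 , 0.04771308]), 'width': 87.7065241763774}
scene press [([565.0, 156.0, -0.0], 0.68), ([477.0, -322.0, 56.0], 0.5)]
scene wheel_mid [([565.0, 159.0, 211.0], 0.86), ([795.0, 129.0, 5.0], 0.6)]
scene foot_tip [([560.0, 158.0, 127.0], 0.68), ([468.0, -272.0, 54.0], 0.4)]
scene block_top [([570.0, 156.0, 106.0], 0.6), ([750.0, -46.0, -0.0], 0.6)]
scene round_key_top [([470.0, -270.0, 54.0], 0.37)]
scene square_key_top [([384.0, 493.0, 5.0], 0.57), ([463.0, -216.0, 53.
[... 497 characters left out ...]
.0, -239.0, 0.0], 0.45)]
side foot_tip [([568.0, 152.0, 123.0], 0.46), ([409.0, -514.0, 2.0], 0.37)]
side block_top [([564.0, 154.0, 107.0], 0.61)]
side round_key_top [([469.0, -274.0, 53.0], 0.5)]
side square_key_top [([464.0, -222.0, 51.0], 0.61), ([480.0, -329.0, 47.0], 0.2)]
side bar_key_top [([481.0, -327.0, 46.0], 0.6)]
side spice_jar [([751.0, -46.0, -3.0], 0.59)]
side squat_jar [([738.0, -240.0, 1.0], 0.16)]
side oil_bottle [([740.0, -238.0, -1.0], 0.8), ([563.0, 152.0, 107.0], 0.26)]
side tin [([584.0, -516.0, -6.0], 0.68)]
side bowl [([384.0, 489.0, -4.0], 0.58)]
side measure [([802.0, 126.0, -2.0], 0.57)]
side ladle [([410.0, -512.0, 2.0], 0.93), ([373.0, -41.0, -2.0], 0.19)]
1.55
```

View pics.

View pics/scene0.png

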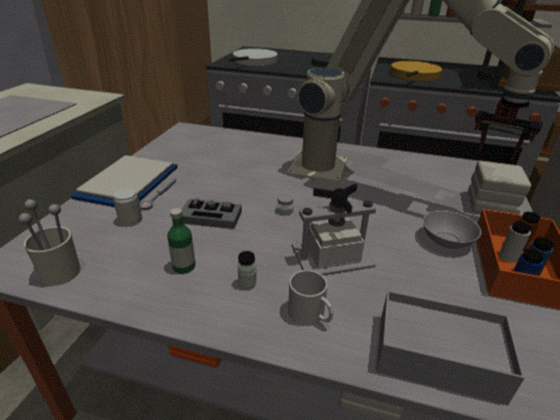

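View pics/side0.png

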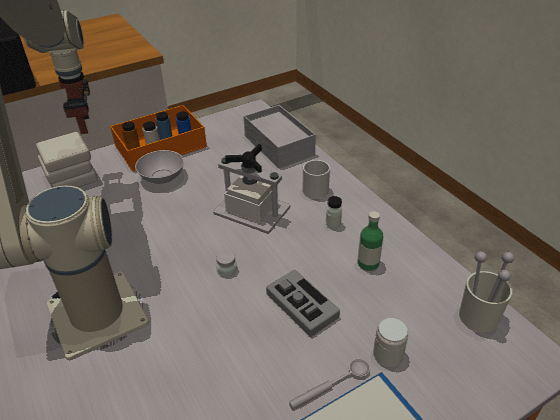

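View pics/wrist0.png

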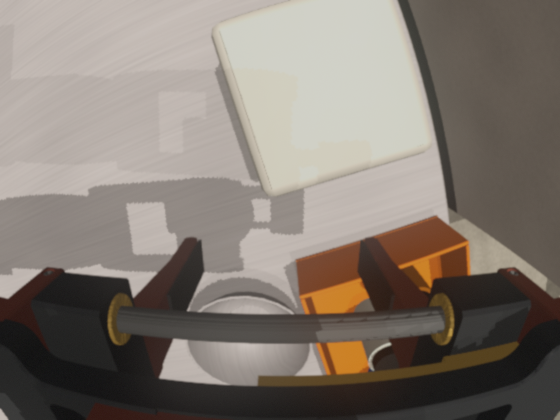

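Run:
```python
from h import *
a=cv2.imread("pics/side0.png");b=cv2.imread("pics/scene0.png")
m=regions_of("wheel_mid","side")
from h import vision
def fit(c,m):
    best=[]
    for cx in range(558,576,2):
      for cy in range(148,168,2):
        for th in range(0,120,3):
          M=np.zeros((420,560),np.uint8)
          for z in(198,209,220):
            for k in range(3):
              A=np.deg2rad(th+120*k);u=np.array([np.cos(A),np.sin(A)]);v=np.array([-u[1],u[0]])
              P=[[*(np.array([cx,cy])+u*r+v*s),z] for r,s in((0,-6.5),(72,-6.5),(72,6.5),(0,6.5))]
              cv2.fillPoly(M,[np.round(pix(c,P)*16).astype(np.int32)],1,shift=4)
            P=[[cx+22*np.cos(t),cy+22*np.sin(t),z+4] for t in np.linspace(0,6.28,16)]
            cv2.fillPoly(M,[np.round(pix(c,P)*16).astype(np.int32)],1,shift=4)
          iou=(M.astype(bool)&m).sum()/(M.astype(bool)|m).sum(); best.append((iou,cx,cy,th))
    best.sort(reverse=True); print(c,best[:5])
for c in("side","scene"):
    r=regions_of("wheel_mid",c); print(len(r),[(x["confidence"],x["mask"].sum()) for x in r])
    cam=vision.camera_model(c)
    vision_cm=vision.camera_model; 
    fit(c,r[0]["mask"])
    ys,xs=np.where(r[0]["mask"]);print(xs.min(),xs.max(),ys.min(),ys.max())
cv2.imwrite("pics/z.png",np.vstack([cv2.resize(a[135:225,200:330],None,fx=4,fy=3.2,interpolation=3)[:290],cv2.resize(b[170:275,290:385],(520,300),interpolation=3)]))
```

```text
2 [(0.57, np.int64(412)), (0.42, np.int64(95))]Traceback (most recent call last):
  File "<stdin>", line 24, in <module>
  File "<stdin>", line 15, in fit
  File "h.py", line 7, in pix
    m=vision.camera_model(name)
ValueError: time passes only in moves, steps and waits
```

```bash
sed -i 's/^def w(/_c={}\ndef cm(n):\n    if n not in _c: _c[n]=vision.camera_model(n)\n    return _c[n]\ndef w(/; s/m=vision.camera_model(name)/m=cm(name)/' h.py
cat > fit.py <<'E'
from h import *
def fit(c,m,cxs=range(560,574,3),cys=range(150,164,3),ths=range(0,120,3)):
    best=[]
    for cx in cxs:
      for cy in cys:
        for th in ths:
          M=np.zeros((420,560),np.uint8)
          for z in(198,209,220):
            for k in range(3):
              A=np.deg2rad(th+120*k);u=np.array([np.cos(A),np.sin(A)]);v=np.array([-u[1],u[0]])
              P=[[*(np.array([cx,cy])+u*r+v*s),z] for r,s in((0,-6.5),(72,-6.5),(72,6.5),(0,6.5))]
              cv2.fillPoly(M,[np.round(pix(c,P)*16).astype(np.int32)],1,shift=4)
            P=[[cx+22*np.cos(t),cy+22*np.sin(t),z+4] for t in np.linspace(0,6.28,16)]
            cv2.fillPoly(M,[np.round(pix(c,P)*16).astype(np.int32)],1,shift=4)
          M=M.astype(bool)
          best.append((round((M&m).sum()/(M|m).sum(),3),cx,cy,th))
    best.sort(reverse=True); return best[:4]
E
python3 - <<'E'
from fit import *
a=cv2.imread("pics/side0.png");b=cv2.imread("pics/scene0.png")
cv2.imwrite("pics/z.png",np.vstack([cv2.resize(a[135:225,200:330],(520,290),interpolation=3),cv2.resize(b[170:275,290:385],(520,300),interpolation=3)]))
for c in("side","scene"):
    vision.get_image(c)
    r=regions_of("wheel_mid",c); print(c,[(x["confidence"],x["mask"].sum()) for x in r])
    print(fit(c,r[0]["mask"]))
print(monitor.get_obs()["t"])
E
```

```text
side [(0.92, np.int64(444))]
[(np.float64(0.754), 566, 150, 30), (np.float64(0.743), 563, 150, 30), (np.float64(0.738), 566, 153, 30), (np.float64(0.738), 563, 153, 27)]
scene [(0.75, np.int64(594))]
[(np.float64(0.791), 569, 156, 30), (np.float64(0.78), 569, 156, 33), (np.float64(0.778), 572, 156, 30), (np.float64(0.773), 566, 156, 30)]
1.85
```

View pics/z.png

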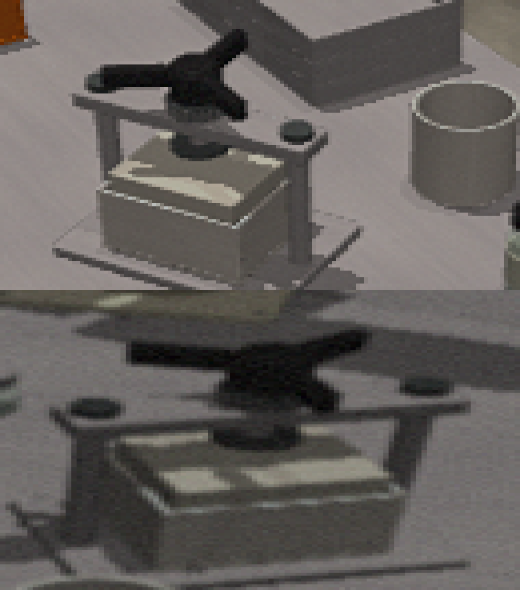

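>>> carry_out([
  [[0,0,0],[15,-15,20],0],
  [[0,0,0],[40,-40,40],0],
  [[0,0,0],[65,-67,60],0],
  [[0,0,0],[92,-95,80],0],
  [[0,0,0],[119,-123,80],0],
  [[0,0,0],[147,-151,80],0],
  [[0,0,0],[175,-180,80],0],
  [[0,0,0],[203,-209,80],0],
  [[0,0,0],[231,-238,80],0],
  [[0,0,0],[259,-267,80],0],
])

```text
t: 2.68
ee_pos: [448.2, 327.4, 303.0]
orientation: [0.478, 3.105, 0.001]
ft_force: [0.9, 0.6, 0.1]
width: 24.6
```

>>> carry_out([
  [[0,0,0],[25,-26,0],0],
  [[0,0,0],[50,-52,0],0],
  [[0,0,0],[75,-77,0],0],
  [[0,0,0],[95,-98,0],0],
  [[0,0,0],[110,-114,0],0],
  [[0,0,0],[118,-122,0],0],
  [[0,0,0],[120,-124,0],0],
  [[0,0,0],[120,-124,0],0],
])

```text
t: 3.35
ee_pos: [567.1, 204.9, 302.5]
orientation: [-0.48, -3.104, -0.0]
ft_force: [-0.4, -0.8, -0.1]
width: 0.6
```

Run:
```python
from fit import *
for c in("side","scene","wrist"):
    save(c,c+"1.png")
    print(c,[(np.round(w(c,a["point"])).tolist(),round(a["confidence"],2)) for a in place_of("wheel_mid",c)[:2]])
    if c!="wrist":
        r=regions_of("wheel_mid",c); print([(x["confidence"],x["mask"].sum()) for x in r])
        if r: print(fit(c,r[0]["mask"]))
m=cm("wrist");print(m)
o=monitor.get_obs();print(o["t"],o["ee_pos"],o["qpos"],o["ft_force"],o["width"])
```

```text
side [([566.0, 150.0, 211.0], 0.66), ([569.0, 152.0, 123.0], 0.26)]
[(0.89, np.int64(473))]
[(np.float64(0.806), 566, 150, 30), (np.float64(0.784), 566, 153, 30), (np.float64(0.776), 563, 150, 30), (np.float64(0.77), 566, 150, 33)]
scene [([559.0, 155.0, 211.0], 0.74)]
[(0.61, np.int64(531))]
[(np.float64(0.729), 569, 156, 30), (np.float64(0.728), 572, 156, 30), (np.float64(0.721), 569, 156, 33), (np.float64(0.718), 572, 159, 27)]
wrist [([566.0, 150.0, 211.0], 0.61)]
{'K': array([[325.1922621 ,   0.        , 280.46203136],
       [  0.        , 325.1922621 , 203.77329897],
       [  0.        ,   0.        ,   1.        ]]), 'rvec': array([-2.3341437 , -1.71167638, -0.25143589]), 'tvec': array([-366.49780888, -516.91734495,  331.17304772])}
3.75 [566.71815041 205.6546685  302.79274292] [ 3.28344481e-01  3.10708691e-01  1.60317173e+00  5.09548933e-05
  1.22760716e+00 -9.37725863e-01] [ 0.61891139  0.23766511 -0.45825214] 0.36607187750205156
```

View pics/wrist1.png

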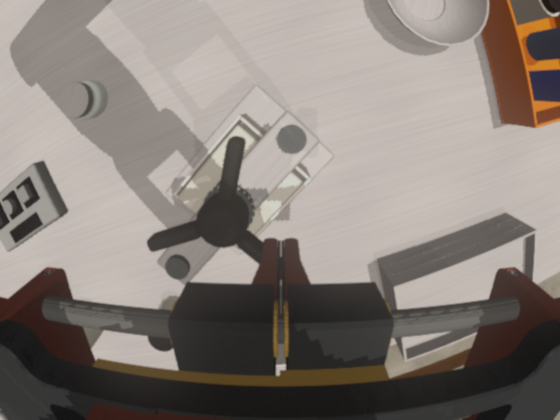

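```bash
cat >> h.py <<'E'
def wray(uv,z,m):
    K=np.array(m["K"]);R=cv2.Rodrigues(np.array(m["rvec"],float))[0];t=np.array(m["tvec"],float).ravel()
    n=cv2.fisheye.undistortPoints(np.array([[uv]],float),K,np.zeros(4)).ravel()
    d=R.T@np.array([n[0],n[1],1.]);c=-R.T@t
    return c+d*(z-c[2])/d[2]
E
python3 - <<'E'
from h import *
m=cm("wrist")
H=wray((222,214),224,m);A=wray((236,142),220,m);B=wray((152,243),220,m);N1=wray((291,137),176,m);N2=wray((177,266),176,m)
print(H,A,B,N1,N2,(N1+N2)/2)
c=(A[:2]+B[:2])/2
for P in(A,B):
    for C in (H[:2],((N1+N2)/2)[:2]):
        d=P[:2]-C;print(np.linalg.norm(d),np.degrees(np.arctan2(d[1],d[0])))
E
```

```text
[554.83223282 160.87705572 224.        ] [504.8844873  189.81647858 220.        ] [562.25018803  89.70917364 220.        ] [518.15359945 230.87573714 176.        ] [606.597824    80.37127329 176.        ] [562.37571173 155.62350522 176.        ]
57.725795606495375 149.9122558953944
66.89095838573164 149.2578846038782
71.55343108091228 -84.04944615546945
65.91445109494461 -90.10911085831002
```

```bash
cat > arc.py <<'E'
import numpy as np,sys,json
a0,a1,st=map(float,sys.argv[1:4]);C=np.array([565,154]);R=50
p=lambda a:C+R*np.array([np.cos(np.radians(a)),np.sin(np.radians(a))])
n=int(round((a0-a1)/st))
print(p(a0),json.dumps([[[0,0,0],[*np.round(p(a0-st*(i+1))-p(a0),1).tolist(),0],0] for i in range(n)]))
E
python3 arc.py 90 10 8;python3 arc.py 10 -70 8;python3 arc.py -70 -150 8
```

```text
[565. 204.] [[[0, 0, 0], [7.0, -0.5, 0], 0], [[0, 0, 0], [13.8, -1.9, 0], 0], [[0, 0, 0], [20.3, -4.3, 0], 0], [[0, 0, 0], [26.5, -7.6, 0], 0], [[0, 0, 0], [32.1, -11.7, 0], 0], [[0, 0, 0], [37.2, -16.5, 0], 0], [[0, 0, 0], [41.5, -22.0, 0], 0], [[0, 0, 0], [44.9, -28.1, 0], 0], [[0, 0, 0], [47.6, -34.5, 0], 0], [[0, 0, 0], [49.2, -41.3, 0], 0]]
[614.24038765 162.68240888] [[[0, 0, 0], [0.7, -6.9, 0], 0], [[0, 0, 0], [0.5, -13.9, 0], 0], [[0, 0, 0], [-0.7, -20.8, 0], 0], [[0, 0, 0], [-2.9, -27.4, 0], 0], [[0, 0, 0], [-5.9, -33.7, 0], 0], [[0, 0, 0], [-9.8, -39.5, 0], 0], [[0, 0, 0], [-14.5, -44.6, 0], 0], [[0, 0, 0], [-19.9, -49.1, 0], 0], [[0, 0, 0], [-25.8, -52.8, 0], 0], [[0, 0, 0], [-32.1, -55.7, 0], 0]]
[582.10100717 107.01536896] [[[0, 0, 0], [-6.7, -1.9, 0], 0], [[0, 0, 0], [-13.6, -2.9, 0], 0], [[0, 0, 0], [-20.6, -2.9, 0], 0], [[0, 0, 0], [-27.5, -1.9, 0], 0], [[0, 0, 0], [-34.2, -0.0, 0], 0], [[0, 0, 0], [-40.6, 2.8, 0], 0], [[0, 0, 0], [-46.5, 6.5, 0], 0], [[0, 0, 0], [-51.8, 11.0, 0], 0], [[0, 0, 0], [-56.5, 16.2, 0], 0], [[0, 0, 0], [-60.4, 22.0, 0], 0]]
```

>>> carry_out([
  [[0,0,0],[-2,-1,-20],0],
  [[0,0,0],[-2,-1,-45],0],
  [[0,0,0],[-2,-1,-65],0],
  [[0,0,0],[-2,-1,-80],0],
  [[0,0,0],[-2,-1,-92],0],
  [[0,0,0],[-2,-1,-100],0],
  [[0,0,0],[-2,-1,-105],0],
  [[0,0,0],[-2,-1,-106],0],
])

```text
t: 4.42
ee_pos: [565.0, 204.1, 196.1]
orientation: [-0.478, -3.104, 0.001]
ft_force: [0.0, 0.9, -0.6]
width: 0.8
```

>>> carry_out([
  [[0,0,0],[7.0,-0.5,0],0],
  [[0,0,0],[13.8,-1.9,0],0],
  [[0,0,0],[20.3,-4.3,0],0],
  [[0,0,0],[26.5,-7.6,0],0],
  [[0,0,0],[32.1,-11.7,0],0],
  [[0,0,0],[37.2,-16.5,0],0],
  [[0,0,0],[41.5,-22.0,0],0],
  [[0,0,0],[44.9,-28.1,0],0],
  [[0,0,0],[47.6,-34.5,0],0],
  [[0,0,0],[49.2,-41.3,0],0],
])

```text
t: 5.25
ee_pos: [614.7, 162.0, 196.6]
orientation: [0.479, 3.105, 0.0]
ft_force: [-0.6, 0.6, 0.4]
width: 0.5
```

Run:
```python
from fit import *
for c in("side","wrist"):
    save(c,c+"2.png")
    if c!="wrist":
        r=regions_of("wheel_mid",c); print([(x["confidence"],x["mask"].sum()) for x in r])
        if r: print(fit(c,r[0]["mask"]))
o=monitor.get_obs();print(o["t"],o["ee_pos"],o["qpos"],o["ft_force"],o["width"])
```

```text
[(0.58, np.int64(440)), (0.32, np.int64(1179))]
[(np.float64(0.76), 563, 150, 108), (np.float64(0.748), 566, 153, 108), (np.float64(0.748), 566, 150, 105), (np.float64(0.746), 563, 150, 111)]
5.4 [614.45456056 161.91479573 196.71659272] [ 2.39007356e-01  4.67018505e-01  1.62546996e+00 -1.96770176e-04
  1.04903438e+00 -1.02490366e+00] [-0.02356372  0.63495748  0.01002763] 0.08854155357419552
```

View pics/wrist2.png

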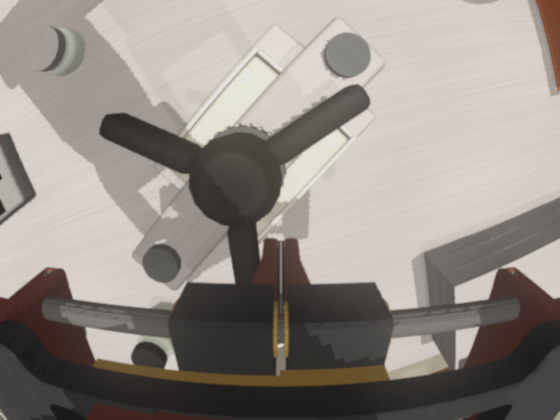

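>>> carry_out([
  [[0,0,0],[0.7,-6.9,0],0],
  [[0,0,0],[0.5,-13.9,0],0],
  [[0,0,0],[-0.7,-20.8,0],0],
  [[0,0,0],[-2.9,-27.4,0],0],
  [[0,0,0],[-5.9,-33.7,0],0],
  [[0,0,0],[-9.8,-39.5,0],0],
  [[0,0,0],[-14.5,-44.6,0],0],
  [[0,0,0],[-19.9,-49.1,0],0],
  [[0,0,0],[-25.8,-52.8,0],0],
  [[0,0,0],[-32.1,-55.7,0],0],
])

```text
t: 6.23
ee_pos: [581.7, 106.5, 196.8]
orientation: [0.479, 3.105, -0.0]
ft_force: [0.2, 0.9, 0.7]
width: 1.0
```

Run:
```python
from fit import *
for c in("side","scene","wrist"):
    save(c,c+"3.png")
    if c!="wrist":
        r=regions_of("wheel_mid",c); print([(x["confidence"],x["mask"].sum()) for x in r])
        if r: print(fit(c,r[0]["mask"]))
        for q in("foot_tip","block_top"): print(c,q,[(np.round(w(c,a["point"])).tolist(),round(a["confidence"],2)) for a in place_of(q,c)[:2]])
o=monitor.get_obs();print(o["t"],o["ee_pos"],o["ft_force"],o["width"])
a=cv2.imread("pics/side3.png");b=cv2.imread("pics/scene3.png");a0=cv2.imread("pics/side0.png");b0=cv2.imread("pics/scene0.png")
cv2.imwrite("pics/z3.png",np.vstack([np.hstack([cv2.resize(i[135:225,200:300],(400,290),interpolation=3) for i in(a0,a)]),np.hstack([cv2.resize(i[170:275,290:385],(400,300),interpolation=3)for i in(b0,b)])]))
```

```text
[(0.92, np.int64(411)), (0.62, np.int64(95))]
[(np.float64(0.664), 563, 153, 30), (np.float64(0.66), 563, 153, 33), (np.float64(0.658), 563, 153, 27), (np.float64(0.657), 566, 153, 30)]
side foot_tip [([568.0, 153.0, 114.0], 0.64)]
side block_top [([564.0, 153.0, 105.0], 0.83), ([752.0, -47.0, -4.0], 0.26)]
[(0.6, np.int64(1668))]
[(np.float64(0.0), 572, 162, 117), (np.float64(0.0), 572, 162, 114), (np.float64(0.0), 572, 162, 111), (np.float64(0.0), 572, 162, 108)]
scene foot_tip [([564.0, 158.0, 118.0], 0.59), ([473.0, -272.0, 54.0], 0.52)]
scene block_top [([562.0, 158.0, 118.0], 0.73), ([569.0, 159.0, 105.0], 0.68)]
6.6833 [582.38451532 107.1382324  196.61421493] [-0.26380289  0.02505538 -0.04807315] 0.12282140616699035
```

View pics/z3.png

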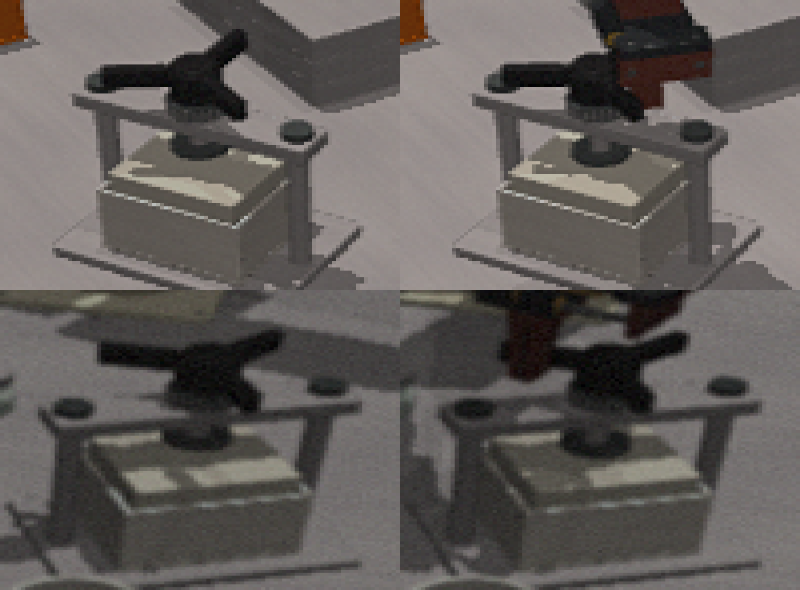

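>>> carry_out([
  [[0,0,0],[-6.7,-1.9,0],0],
  [[0,0,0],[-13.6,-2.9,0],0],
  [[0,0,0],[-20.6,-2.9,0],0],
  [[0,0,0],[-27.5,-1.9,0],0],
  [[0,0,0],[-34.2,0,0],0],
])

```text
t: 7.1
ee_pos: [547.2, 106.9, 196.8]
orientation: [0.479, 3.105, -0.0]
ft_force: [1.1, -0.3, -0.5]
width: 0.4
```

```bash
python3 arc.py -110 -150 8; python3 arc.py -150 -190 8;for k in 190 198 206 214 222 230 238 246 254 262 270 278 286; do python3 arc.py -$k -$((k+8)) 4;done
```

```text
[547.89899283 107.01536896] [[[0, 0, 0], [-6.4, 2.8, 0], 0], [[0, 0, 0], [-12.3, 6.5, 0], 0], [[0, 0, 0], [-17.6, 11.0, 0], 0], [[0, 0, 0], [-22.3, 16.2, 0], 0], [[0, 0, 0], [-26.2, 22.0, 0], 0]]
[521.69872981 129.        ] [[[0, 0, 0], [-3.1, 6.3, 0], 0], [[0, 0, 0], [-5.2, 12.9, 0], 0], [[0, 0, 0], [-6.4, 19.8, 0], 0], [[0, 0, 0], [-6.7, 26.7, 0], 0], [[0, 0, 0], [-5.9, 33.7, 0], 0]]
[515.75961235 162.68240888] [[[0, 0, 0], [0.7, 3.4, 0], 0], [[0, 0, 0], [1.7, 6.8, 0], 0]]
[517.44717419 169.45084972] [[[0, 0, 0], [1.2, 3.3, 0], 0], [[0, 0, 0], [2.6, 6.5, 0], 0]]
[520.06029769 175.91855734] [[[0, 0, 0], [1.6, 3.1, 0], 0], [[0, 0, 0], [3.5, 6.0, 0], 0]]
[523.54812137 181.95964517] [[[0, 0, 0], [2.1, 2.8, 0], 0], [[0, 0, 0], [4.3, 5.5, 0], 0]]
[527.84275873 187.45653032] [[[0, 0, 0], [2.4, 2.5, 0], 0], [[0, 0, 0], [5.0, 4.8, 0], 0]]
[532.86061952 192.30222216] [[[0, 0, 0], [2.8, 2.1, 0], 0], [[0, 0, 0], [5.6, 4.1, 0], 0]]
[538.50403679 196.40240481] [[[0, 0, 0], [3.0, 1.7, 0], 0], [[0, 0, 0], [6.2, 3.3, 0], 0]]
[544.66316785 199.67727288] [[[0, 0, 0], [3.2, 1.3, 0], 0], [[0, 0, 0], [6.6, 2.4, 0], 0]]
[551.21813221 202.0630848 ] [[[0, 0, 0], [3.4, 0.8, 0], 0], [[0, 0, 0], [6.8, 1.5, 0], 0]]
[558.04134495 203.51340344] [[[0, 0, 0], [3.5, 0.4, 0], 0], [[0, 0, 0], [7.0, 0.5, 0], 0]]
[565. 204.] [[[0, 0, 0], [3.5, -0.1, 0], 0], [[0, 0, 0], [7.0, -0.5, 0], 0]]
[571.95865505 203.51340344] [[[0, 0, 0], [3.4, -0.6, 0], 0], [[0, 0, 0], [6.8, -1.5, 0], 0]]
[578.78186779 202.0630848 ] [[[0, 0, 0], [3.3, -1.1, 0], 0], [[0, 0, 0], [6.6, -2.4, 0], 0]]
```

>>> carry_out([
  [[0,0,0],[-6.4,2.8,0],0],
  [[0,0,0],[-12.3,6.5,0],0],
  [[0,0,0],[-17.6,11.0,0],0],
])

```text
t: 7.35
ee_pos: [529.7, 118.2, 196.8]
orientation: [-0.479, -3.105, 0.0]
ft_force: [0.8, 0.4, -0.2]
width: 0.1
```

>>> carry_out([
  [[0,0,0],[-4.7,5.2,0],0],
  [[0,0,0],[-8.6,11.0,0],0],
])

```text
t: 7.52
ee_pos: [521.2, 129.5, 196.7]
orientation: [-0.478, -3.105, 0.0]
ft_force: [0.9, -1.7, 0.1]
width: 0.6
```

Run:
```python
from fit import *
for c in("side","scene"):
    save(c,c+"4.png")
    for q in("foot_tip","block_top"): print(c,q,[(np.round(w(c,a["point"])).tolist(),round(a["confidence"],2)) for a in place_of(q,c)[:2]])
o=monitor.get_obs();print(o["t"],o["ee_pos"],o["ft_force"],o["width"])
a=cv2.imread("pics/side4.png");b=cv2.imread("pics/scene4.png");a0=cv2.imread("pics/side3.png");b0=cv2.imread("pics/scene3.png")
cv2.imwrite("pics/z4.png",np.vstack([np.hstack([cv2.resize(i[135:225,200:300],(400,290),interpolation=3) for i in(a0,a)]),np.hstack([cv2.resize(i[170:275,290:385],(400,300),interpolation=3)for i in(b0,b)])]))
```

```text
side foot_tip [([567.0, 149.0, 108.0], 0.58)]
side block_top [([566.0, 152.0, 106.0], 0.92)]
scene foot_tip [([564.0, 158.0, 113.0], 0.64)]
scene block_top [([568.0, 157.0, 105.0], 0.69)]
7.8167 [521.89837865 129.02979746 196.58067252] [ 0.35207992 -0.86019232  0.00616662] 0.16502921297727396
```

View pics/z4.png

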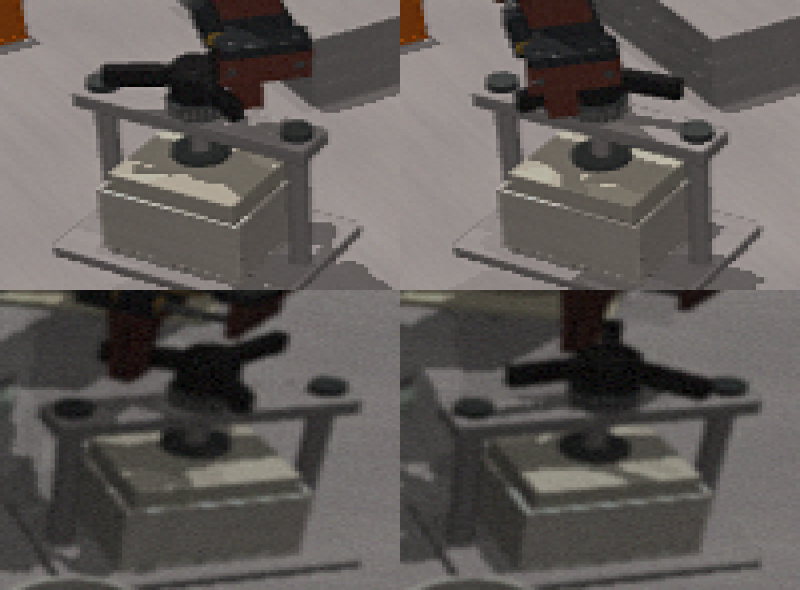

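>>> carry_out([
  [[0,0,0],[-3.1,6.3,0],0],
  [[0,0,0],[-5.2,12.9,0],0],
])

```text
t: 7.98
ee_pos: [516.6, 141.9, 196.6]
orientation: [-0.48, -3.105, 0.0]
ft_force: [0.6, -0.6, -1.5]
width: 0.2
```

>>> carry_out([
  [[0,0,0],[-1.2,6.9,0],0],
])

```text
t: 8.07
ee_pos: [515.2, 149.1, 196.6]
orientation: [-0.479, -3.105, 0.0]
ft_force: [0.4, -1.0, 0.6]
width: 0.3
```

>>> carry_out([
  [[0,0,0],[-0.3,6.9,0],0],
])

```text
t: 8.15
ee_pos: [514.8, 156.3, 196.6]
orientation: [-0.478, -3.105, 0.0]
ft_force: [0.1, -0.8, 0.2]
width: 0.6
```

>>> carry_out([
  [[0,0,0],[0.8,7.0,0],0],
])

```text
t: 8.23
ee_pos: [515.7, 163.4, 196.6]
orientation: [-0.478, -3.105, 0.0]
ft_force: [0.3, -1.3, 0.7]
width: 0.0
```

>>> carry_out([
  [[0,0,0],[0.7,3.4,0],0],
])

```text
t: 8.32
ee_pos: [516.6, 167.2, 196.7]
orientation: [-0.477, -3.105, -0.0]
ft_force: [-0.0, -1.6, -0.1]
width: 0.5
```

>>> carry_out([
  [[0,0,0],[1.0,3.4,0],0],
])

```text
t: 8.4
ee_pos: [517.6, 170.2, 196.6]
orientation: [-0.477, -3.105, 0.0]
ft_force: [0.3, -1.5, -0.3]
width: 0.7
```

>>> carry_out([
  [[0,0,0],[1.2,3.3,0],0],
])

```text
t: 8.48
ee_pos: [518.8, 173.2, 196.6]
orientation: [-0.478, -3.105, 0.0]
ft_force: [-0.5, -1.5, 1.0]
width: 0.5
```

>>> carry_out([
  [[0,0,0],[1.4,3.2,0],0],
])

```text
t: 8.57
ee_pos: [520.2, 176.3, 196.6]
orientation: [-0.478, -3.105, 0.0]
ft_force: [-0.0, -1.4, -0.8]
width: 0.4
```

>>> carry_out([
  [[0,0,0],[1.6,3.1,0],0],
])

```text
t: 8.65
ee_pos: [521.9, 179.3, 196.6]
orientation: [-0.479, -3.105, 0.0]
ft_force: [-1.4, -1.2, -0.0]
width: 0.4
```

>>> carry_out([
  [[0,0,0],[1.9,2.9,0],0],
])

```text
t: 8.73
ee_pos: [523.8, 182.2, 196.6]
orientation: [-0.479, -3.105, 0.0]
ft_force: [-0.7, -0.8, 0.8]
width: 0.4
```

>>> carry_out([
  [[0,0,0],[2.1,2.8,0],0],
])

```text
t: 8.82
ee_pos: [525.9, 185.0, 196.6]
orientation: [-0.479, -3.105, 0.0]
ft_force: [-0.3, -0.9, -0.0]
width: 0.2
```

>>> carry_out([
  [[0,0,0],[2.2,2.7,0],0],
])

```text
t: 8.9
ee_pos: [528.2, 187.7, 196.6]
orientation: [-0.479, -3.105, 0.0]
ft_force: [-0.6, -0.8, 0.0]
width: 0.3
```

>>> carry_out([
  [[0,0,0],[2.4,2.5,0],0],
])

```text
t: 8.98
ee_pos: [530.6, 190.2, 196.6]
orientation: [-0.479, -3.105, 0.0]
ft_force: [0.1, -1.8, 0.0]
width: 0.4
```

>>> carry_out([
  [[0,0,0],[2.6,2.3,0],0],
])

```text
t: 9.07
ee_pos: [533.1, 192.4, 196.6]
orientation: [-0.478, -3.105, 0.001]
ft_force: [-1.1, -1.9, 0.8]
width: 0.7
```

>>> carry_out([
  [[0,0,0],[2.8,2.1,0],0],
])

```text
t: 9.15
ee_pos: [535.7, 194.4, 196.5]
orientation: [-0.478, -3.104, 0.001]
ft_force: [-2.9, -2.8, 0.3]
width: 0.6
```

>>> carry_out([
  [[0,0,0],[2.8,2.0,0],0],
])

```text
t: 9.23
ee_pos: [538.3, 196.2, 196.4]
orientation: [-0.478, -3.104, 0.002]
ft_force: [-3.8, -3.4, 0.3]
width: 0.2
```

Run:
```python
from fit import *
for c in("side","scene","wrist"):
    save(c,c+"5.png")
    for q in("foot_tip","block_top"): print(c,q,[(np.round(w(c,a["point"])).tolist(),round(a["confidence"],2)) for a in place_of(q,c)[:2]])
    if c!="wrist":
        r=regions_of("wheel_mid",c); print([(x["confidence"],x["mask"].sum()) for x in r])
        if r: print(fit(c,r[0]["mask"]))
o=monitor.get_obs();print(o["t"],o["ee_pos"],o["ft_force"],o["width"])
a=cv2.imread("pics/side5.png");b=cv2.imread("pics/scene5.png");a0=cv2.imread("pics/side4.png");b0=cv2.imread("pics/scene4.png")
cv2.imwrite("pics/z5.png",np.vstack([np.hstack([cv2.resize(i[135:225,200:300],(400,290),interpolation=3) for i in(a0,a)]),np.hstack([cv2.resize(i[170:275,290:385],(400,300),interpolation=3)for i in(b0,b)])]))
```

```text
side foot_tip [([568.0, 152.0, 103.0], 0.64), ([737.0, -239.0, 0.0], 0.18)]
side block_top [([565.0, 149.0, 105.0], 0.67)]
[(0.81, np.int64(341))]
[(np.float64(0.632), 569, 150, 96), (np.float64(0.628), 566, 150, 93), (np.float64(0.625), 566, 150, 96), (np.float64(0.621), 566, 150, 102)]
scene foot_tip [([563.0, 156.0, 106.0], 0.58), ([562.0, 155.0, -1.0], 0.22)]
scene block_top [([566.0, 161.0, 104.0], 0.8)]
[(0.8, np.int64(560)), (0.4, np.int64(1221))]
[(np.float64(0.752), 569, 156, 96), (np.float64(0.751), 572, 156, 96), (np.float64(0.751), 569, 153, 99), (np.float64(0.742), 569, 153, 96)]
wrist foot_tip [([567.0, 153.0, 107.0], 0.78)]
wrist block_top []
9.7833 [538.45445739 196.33481315 196.59754894] [-2.13967729 -1.74875332 -1.77344959] 0.4750881067558926
```

View pics/z5.png

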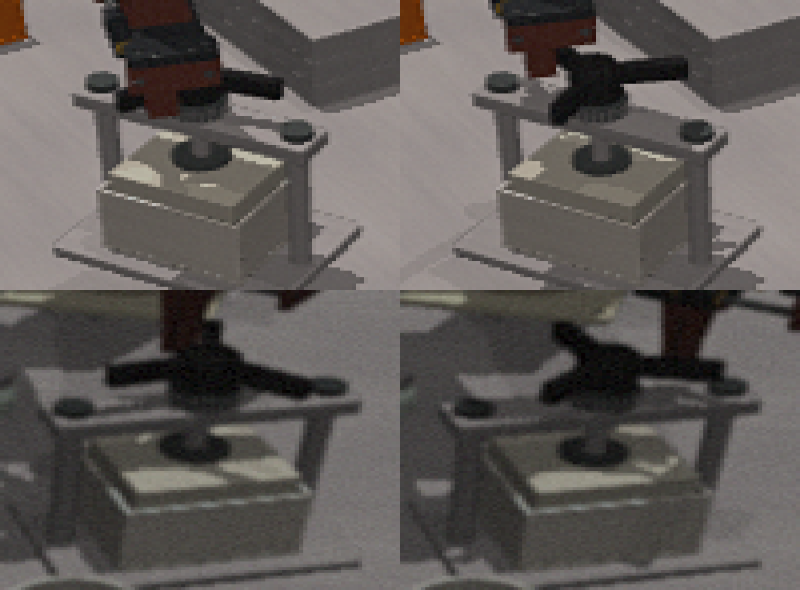

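View pics/wrist5.png

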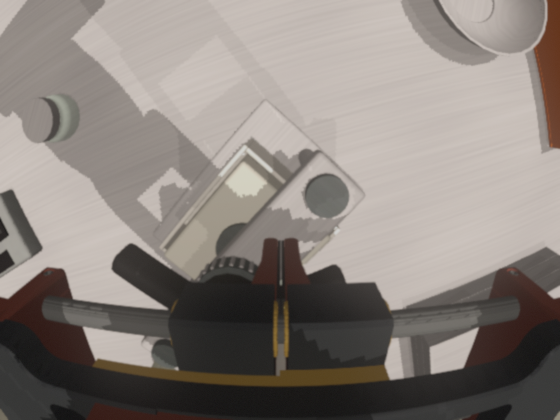

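>>> carry_out([
  [[0,0,0],[1.5,0.9,0],0],
])

```text
t: 9.87
ee_pos: [539.5, 196.9, 196.5]
orientation: [-0.478, -3.104, 0.001]
ft_force: [-3.0, -4.5, -0.3]
width: 0.4
```

>>> carry_out([
  [[0,0,0],[1.5,0.8,0],0],
])

```text
t: 9.95
ee_pos: [541.1, 197.7, 196.5]
orientation: [-0.478, -3.104, 0.002]
ft_force: [-4.4, -4.0, 0.1]
width: 0.5
```

>>> carry_out([
  [[0,0,0],[1.6,0.8,0],0],
])

```text
t: 10.03
ee_pos: [542.6, 198.4, 196.4]
orientation: [-0.478, -3.103, 0.002]
ft_force: [-4.7, -3.2, -0.3]
width: 0.5
```

>>> carry_out([
  [[0,0,0],[1.6,0.7,0],0],
])

```text
t: 10.12
ee_pos: [544.1, 199.1, 196.4]
orientation: [-0.478, -3.103, 0.002]
ft_force: [-5.3, -4.9, -0.4]
width: 0.4
```

>>> carry_out([
  [[0,0,0],[1.6,0.7,0],0],
])

```text
t: 10.2
ee_pos: [545.5, 199.6, 196.4]
orientation: [-0.478, -3.103, 0.003]
ft_force: [-5.8, -5.1, 1.5]
width: 0.5
```

>>> carry_out([
  [[0,0,0],[1.6,0.6,0],0],
])

```text
t: 10.28
ee_pos: [546.9, 200.2, 196.3]
orientation: [-0.478, -3.102, 0.003]
ft_force: [-5.8, -4.9, 1.5]
width: 0.4
```

>>> carry_out([
  [[0,0,0],[1.6,0.6,0],0],
])

```text
t: 10.37
ee_pos: [548.3, 200.7, 196.2]
orientation: [-0.478, -3.102, 0.003]
ft_force: [-6.6, -5.8, 1.6]
width: 0.5
```

>>> carry_out([
  [[0,0,0],[1.7,0.5,0],0],
])

```text
t: 10.45
ee_pos: [549.8, 201.2, 196.2]
orientation: [-0.478, -3.101, 0.004]
ft_force: [-7.2, -5.0, 1.1]
width: 0.4
```

>>> carry_out([
  [[0,0,0],[1.7,0.4,0],0],
])

```text
t: 10.53
ee_pos: [551.3, 201.5, 196.1]
orientation: [-0.478, -3.101, 0.004]
ft_force: [-8.5, -5.8, 1.3]
width: 0.6
```

>>> carry_out([
  [[0,0,0],[1.7,0.4,0],0],
])

```text
t: 10.62
ee_pos: [552.8, 201.9, 196.1]
orientation: [-0.478, -3.101, 0.004]
ft_force: [-7.9, -4.5, 1.4]
width: 0.2
```

>>> carry_out([
  [[0,0,0],[1.7,0.3,0],0],
])

```text
t: 10.7
ee_pos: [555.1, 202.6, 196.2]
orientation: [-0.478, -3.102, 0.003]
ft_force: [-4.7, -2.2, -0.4]
width: 0.7
```

>>> carry_out([
  [[0,0,0],[1.7,0.3,0],0],
])

```text
t: 10.78
ee_pos: [557.9, 203.4, 196.5]
orientation: [-0.478, -3.104, 0.0]
ft_force: [-1.6, -0.3, 0.1]
width: 0.6
```

>>> carry_out([
  [[0,0,0],[0,0,0],0],
  [[0,0,0],[-5,-0.5,0],0],
  [[0,0,0],[-12,-2,0],0],
  [[0,0,0],[-17,-4,0],0],
  [[0,0,0],[-18,-4,0],0],
])

```text
t: 11.2
ee_pos: [539.0, 199.1, 196.8]
orientation: [-0.478, -3.105, 0.0]
ft_force: [0.7, 0.4, -1.2]
width: 0.1
```

Run:
```python
from fit import *
for c in("side","scene","wrist"):
    save(c,c+"6.png")
    if c!="wrist":
        r=regions_of("wheel_mid",c); print([(x["confidence"],x["mask"].sum()) for x in r])
        if r: print(fit(c,r[0]["mask"]))
o=monitor.get_obs();print(o["t"],o["ee_pos"],o["ft_force"],o["width"])
a=cv2.imread("pics/side6.png");b=cv2.imread("pics/scene6.png");a0=cv2.imread("pics/side5.png");b0=cv2.imread("pics/scene5.png")
cv2.imwrite("pics/z6.png",np.vstack([np.hstack([cv2.resize(i[135:225,200:300],(400,290),interpolation=3) for i in(a0,a)]),np.hstack([cv2.resize(i[170:275,290:385],(400,300),interpolation=3)for i in(b0,b)])]))
```

```text
[(0.95, np.int64(390))]
[(np.float64(0.672), 563, 150, 72), (np.float64(0.671), 560, 150, 72), (np.float64(0.667), 560, 150, 78), (np.float64(0.667), 560, 150, 75)]
[(0.95, np.int64(577))]
[(np.float64(0.754), 569, 156, 75), (np.float64(0.75), 569, 156, 72), (np.float64(0.746), 572, 159, 78), (np.float64(0.744), 566, 156, 72)]
11.45 [540.39799987 199.49996971 196.860496  ] [ 0.06086773 -0.2938233  -0.12982243] 0.9150787918732362
```

View pics/z6.png

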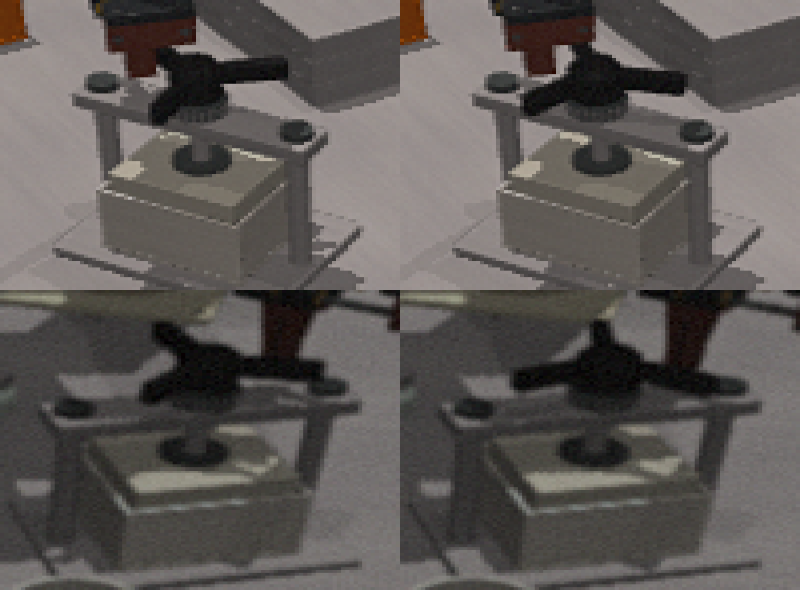

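>>> carry_out([
  [[0,0,0],[0,0,15],0],
  [[0,0,0],[0,0,40],0],
  [[0,0,0],[0,0,70],0],
  [[0,0,0],[-1,-10,90],0],
  [[0,0,0],[-4,-30,90],0],
  [[0,0,0],[-8,-60,90],0],
  [[0,0,0],[-13,-95,90],0],
  [[0,0,0],[-19,-133,90],0],
  [[0,0,0],[-25,-171,90],0],
  [[0,0,0],[-31,-209,90],0],
])

```text
t: 12.28
ee_pos: [508.8, -11.1, 286.9]
orientation: [0.477, 3.104, 0.0]
ft_force: [1.3, 0.3, -0.3]
width: 0.4
```

>>> carry_out([
  [[0,0,0],[-6,-38,0],0],
  [[0,0,0],[-12,-76,-10],0],
  [[0,0,0],[-18,-114,-30],0],
  [[0,0,0],[-24,-150,-50],0],
  [[0,0,0],[-30,-185,-70],0],
  [[0,0,0],[-35,-218,-90],0],
  [[0,0,0],[-38,-242,-105],0],
  [[0,0,0],[-39,-258,-115],0],
  [[0,0,0],[-39,-262,-120],0],
  [[0,0,0],[-39,-262,-120],0],
])

```text
t: 13.12
ee_pos: [469.6, -272.2, 165.6]
orientation: [-0.481, -3.103, -0.001]
ft_force: [0.1, 0.0, -0.3]
width: 0.5
```

Run:
```python
from fit import *
o=monitor.get_obs();print(o["t"],o["ee_pos"],o["qpos"],o["ft_force"],o["width"])
for c in("wrist","side","scene"):
    save(c,c+"7.png")
    for q in("round_key_top","bar_key_top","square_key_top"): print(c,q,[(np.round(w(c,a["point"])).tolist(),round(a["confidence"],2)) for a in place_of(q,c)[:2]])
m=cm("side");print(m)
```

```text
13.1167 [ 469.61961586 -272.19507418  165.55839636] [-5.47260310e-01  3.80709672e-01  1.85443603e+00  1.00353834e-04
  9.08238329e-01 -1.81040853e+00] [ 0.11102396  0.00582649 -0.34215644] 0.5085134646458325
wrist round_key_top [([470.0, -269.0, 55.0], 0.86)]
wrist bar_key_top [([482.0, -325.0, 57.0], 0.98), ([587.0, -514.0, 2.0], 0.26)]
wrist square_key_top [([466.0, -219.0, 52.0], 0.56)]
side round_key_top [([473.0, -273.0, 53.0], 0.58), ([569.0, 154.0, 101.0], 0.21)]
side bar_key_top []
side square_key_top [([465.0, -222.0, 50.0], 0.5)]
scene round_key_top [([472.0, -271.0, 54.0], 0.41)]
scene bar_key_top [([478.0, -327.0, 53.0], 0.54), ([368.0, -48.0, -0.0], 0.36)]
scene square_key_top [([465.0, -215.0, 53.0], 0.59), ([796.0, 129.0, 6.0], 0.49)]
{'K': array([[535.4075224 ,   0.        , 278.72942369],
       [  0.        , 535.4075224 , 207.52936721],
       [  0.        ,   0.        ,   1.        ]]), 'rvec': array([ 2.19734258, -0.62201367,  0.26727802]), 'tvec': array([-494.64722573,  285.48286754, 1449.24208527])}
```

View pics/wrist7.png

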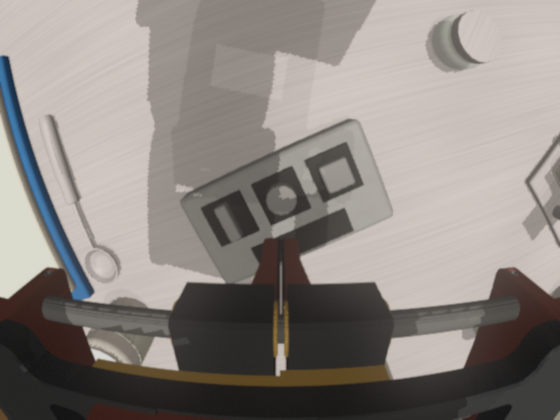

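View pics/side7.png

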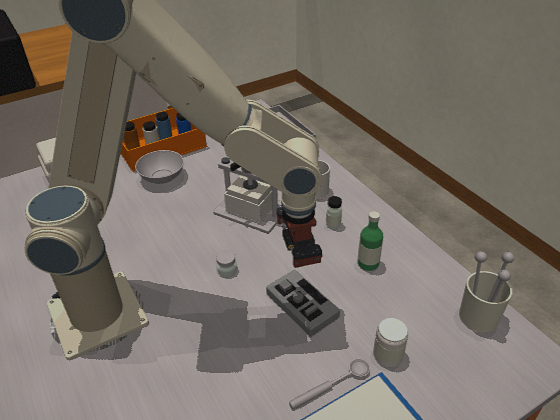

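>>> carry_out([
  [[0,0,0],[1,1,-20],0],
  [[0,0,0],[1,1,-45],0],
  [[0,0,0],[1,1,-70],0],
  [[0,0,0],[1,1,-88],0],
  [[0,0,0],[1,1,-98],0],
  [[0,0,0],[1,1,-103],0],
  [[0,0,0],[1,1,-106],0],
  [[0,0,0],[1,1,-106],0],
])

```text
t: 14.38
ee_pos: [471.4, -270.7, 60.8]
orientation: [0.479, 3.105, -0.0]
ft_force: [-0.3, -0.4, 0.1]
width: 0.7
```

>>> carry_out([
  [[0,0,0],[0,0,-2],0],
  [[0,0,0],[0,0,-4],0],
  [[0,0,0],[0,0,-6],0],
  [[0,0,0],[0,0,-8],0],
])

```text
t: 14.72
ee_pos: [471.4, -270.8, 53.0]
orientation: [0.478, 3.104, -0.001]
ft_force: [-0.1, -0.8, 0.8]
width: 0.4
```

>>> carry_out([
  [[0,0,0],[0,0,-1],0],
  [[0,0,0],[0,0,-2],0],
])

```text
t: 14.88
ee_pos: [471.3, -270.7, 50.8]
orientation: [0.478, 3.105, -0.0]
ft_force: [-0.1, 0.4, 2.1]
width: -0.2
```

>>> carry_out([
  [[0,0,0],[0,0,-1],0],
  [[0,0,0],[0,0,-2],0],
])

```text
t: 15.05
ee_pos: [471.3, -270.7, 48.8]
orientation: [0.478, 3.105, -0.0]
ft_force: [-0.3, 0.9, 2.9]
width: 0.2
```

>>> carry_out([
  [[0,0,0],[0,0,-1],0],
  [[0,0,0],[0,0,-2],0],
])

```text
t: 15.22
ee_pos: [471.3, -270.7, 46.8]
orientation: [0.478, 3.104, -0.0]
ft_force: [-0.5, 0.3, 3.6]
width: 0.1
```

>>> carry_out([
  [[0,0,0],[0,0,-1],0],
  [[0,0,0],[0,0,-1],0],
])

```text
t: 15.38
ee_pos: [471.4, -270.7, 46.3]
orientation: [0.478, 3.105, -0.0]
ft_force: [-1.4, 0.5, 8.9]
width: 0.4
```

>>> carry_out([
  [[0,0,0],[0,0,-1],0],
  [[0,0,0],[0,0,-1],0],
])

```text
t: 15.55
ee_pos: [471.4, -270.8, 46.0]
orientation: [0.478, 3.105, -0.0]
ft_force: [-3.3, 2.3, 18.8]
width: 0.6
```

>>> carry_out([
  [[0,0,0],[0,0,5],0],
  [[0,0,0],[0,0,15],0],
  [[0,0,0],[0,0,30],0],
  [[0,0,0],[0,0,40],0],
  [[0,0,0],[1,-10,42],0],
  [[0,0,0],[3,-28,42],0],
  [[0,0,0],[6,-45,42],0],
  [[0,0,0],[7,-54,42],0],
  [[0,0,0],[7,-56,40],0],
  [[0,0,0],[7,-56,40],0],
])

```text
t: 16.38
ee_pos: [477.6, -326.9, 83.9]
orientation: [-0.48, -3.104, -0.001]
ft_force: [0.5, -0.4, -0.2]
width: 0.4
```

Run:
```python
from fit import *
o=monitor.get_obs();print(o["t"],o["ee_pos"],o["ft_force"],o["width"])
for c in("wrist","side"):
    save(c,c+"8.png")
    for q in("bar_key_top","round_key_top"): print(c,q,[(np.round(w(c,a["point"])).tolist(),round(a["confidence"],2)) for a in place_of(q,c)[:2]])
```

```text
16.3833 [ 477.55305363 -326.93202526   83.91250645] [ 0.49039652 -0.36676166 -0.21343562] 0.44130885382255125
wrist bar_key_top []
wrist round_key_top [([469.0, -271.0, 52.0], 0.59)]
side bar_key_top [([479.0, -327.0, 48.0], 0.41)]
side round_key_top [([472.0, -272.0, 54.0], 0.47)]
```

View pics/wrist8.png

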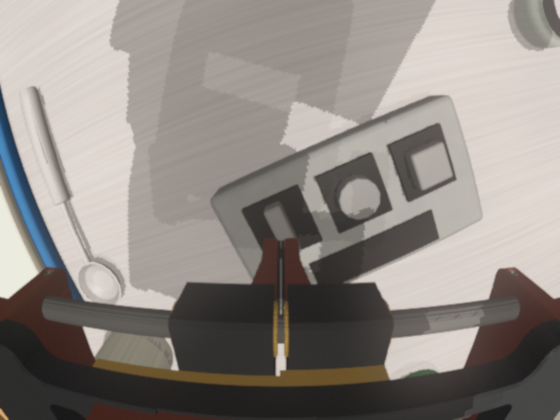

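>>> carry_out([
  [[0,0,0],[1,0,-6],0],
  [[0,0,0],[1,0,-14],0],
  [[0,0,0],[1,0,-20],0],
  [[0,0,0],[1,0,-24],0],
  [[0,0,0],[1,0,-27],0],
  [[0,0,0],[1,0,-30],0],
  [[0,0,0],[1,0,-32],0],
  [[0,0,0],[1,0,-33],0],
])

```text
t: 17.35
ee_pos: [479.0, -326.5, 51.4]
orientation: [-0.478, -3.104, -0.0]
ft_force: [-0.6, 0.5, 1.2]
width: 0.4
```

>>> carry_out([
  [[0,0,0],[0,0,-1],0],
  [[0,0,0],[0,0,-2],0],
])

```text
t: 17.52
ee_pos: [479.0, -326.6, 49.8]
orientation: [-0.479, -3.105, -0.0]
ft_force: [-1.8, 1.4, 1.7]
width: 0.2
```

>>> carry_out([
  [[0,0,0],[0,0,-1],0],
  [[0,0,0],[0,0,-2],0],
  [[0,0,0],[0,0,-3],0],
])

```text
t: 17.77
ee_pos: [479.0, -326.5, 46.8]
orientation: [-0.478, -3.105, -0.0]
ft_force: [-2.4, 1.6, 3.0]
width: 0.4
```

>>> carry_out([
  [[0,0,0],[0,0,-1],0],
  [[0,0,0],[0,0,-1],0],
])

```text
t: 17.93
ee_pos: [479.1, -326.6, 46.2]
orientation: [-0.478, -3.105, -0.0]
ft_force: [-3.1, 2.0, 7.8]
width: 0.6
```

>>> carry_out([
  [[0,0,0],[0,0,-1],0],
  [[0,0,0],[0,0,-1],0],
])

```text
t: 18.1
ee_pos: [479.1, -326.6, 46.0]
orientation: [-0.478, -3.105, -0.0]
ft_force: [-5.2, 3.6, 16.4]
width: 0.6
```

>>> carry_out([
  [[0,0,0],[0,0,5],0],
  [[0,0,0],[0,0,15],0],
  [[0,0,0],[0,0,35],0],
  [[0,0,0],[0,0,65],0],
  [[0,0,0],[0,0,100],0],
  [[0,0,0],[0,0,130],0],
  [[0,0,0],[0,0,150],0],
  [[0,0,0],[0,0,155],0],
  [[0,0,0],[0,0,155],0],
])

```text
t: 18.85
ee_pos: [480.1, -327.3, 201.5]
orientation: [0.478, 3.101, -0.003]
ft_force: [-0.3, -0.7, -1.1]
width: 0.1
```

Run:
```python
from fit import *
o=monitor.get_obs();print(o["t"],o["ee_pos"],o["ft_force"],o["width"])
for c in("wrist","side","scene"):
    save(c,c+"9.png")
    for q in("bar_key_top","round_key_top","square_key_top","foot_tip","block_top"): print(c,q,[(np.round(w(c,a["point"])).tolist(),round(a["confidence"],2)) for a in place_of(q,c)[:1]])
    if c!="wrist":
        r=regions_of("wheel_mid",c)
        if r: print(fit(c,r[0]["mask"])[:2])
```

```text
18.85 [ 480.11964849 -327.31192817  201.46980307] [-0.29669084 -0.69948277 -1.11932981] 0.06548571236672464
wrist bar_key_top [([475.0, -325.0, 50.0], 0.89)]
wrist round_key_top [([467.0, -272.0, 53.0], 0.63)]
wrist square_key_top [([460.0, -221.0, 52.0], 0.74)]
wrist foot_tip []
wrist block_top []
side bar_key_top [([481.0, -327.0, 48.0], 0.47)]
side round_key_top [([472.0, -276.0, 54.0], 0.51)]
side square_key_top [([464.0, -218.0, 52.0], 0.62)]
side foot_tip [([567.0, 149.0, 105.0], 0.51)]
side block_top [([566.0, 154.0, 103.0], 0.91)]
[(np.float64(0.187), 560, 150, 78), (np.float64(0.183), 560, 150, 81)]
scene bar_key_top [([476.0, -326.0, 53.0], 0.41)]
scene round_key_top [([470.0, -268.0, 54.0], 0.56)]
scene square_key_top [([463.0, -218.0, 51.0], 0.41)]
scene foot_tip [([563.0, 156.0, 104.0], 0.49)]
scene block_top [([567.0, 156.0, 106.0], 0.74)]
[(np.float64(0.789), 569, 156, 72), (np.float64(0.787), 569, 156, 75)]
```

View pics/wrist9.png

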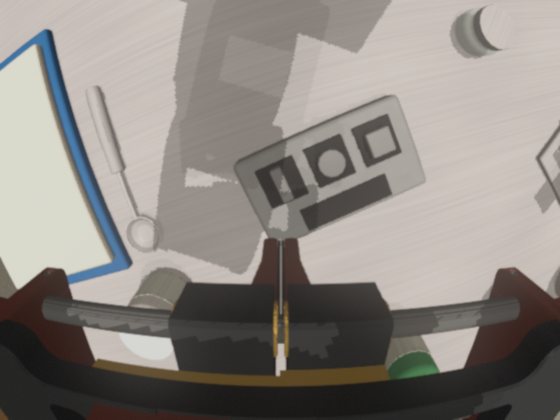

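View pics/scene9.png

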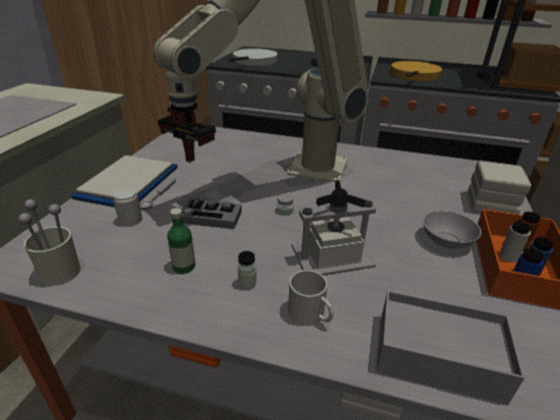

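```bash
python3 -c "
from h import *
print(order.close_job())"
```

```text
the job is handed in; nothing more can be done
None
```

The press is tightened with one clutch click, and the round key and then the bar key were pressed. I handed the job in at about 19 s of the 67 s allowed.

**Press:** I turned the wheel clockwise about 5 rad, until the foot bore on the block. The push then rose to about 10 N, slightly over the stated 5 to 9 N, and dropped suddenly to about 1.6 N. I took that drop as the single click. I backed the gripper off the arm before lifting it away. A later scene picture still had the wheel at the same angle, and the measured heights put the foot on the block within the cameras' few millimetres.

**Keys:** I pressed the round key first, then the bar key. Each went from about 52 mm to its stop at 46 mm, with about 19 N on the round key and 16 N on the bar key, and I then lifted clear. The last pictures showed the keys standing up again. The square key was not touched.

**Surroundings:** The bystanders looked undisturbed in the last scene picture. The robot is clear of everything at 200 mm height.

**Checks that disagreed:**
- The last wheel fit from the side camera failed, scoring only 0.19; in the earlier side picture there the robot arm blocked the view of the wheel. The final wheel check therefore rests on the scene camera.
- The side camera put the bar key top at 48 mm. It gave the same height before the key was pressed, and the other cameras gave 50 to 53 mm.

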